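# Put the cover on the dry bath's tube block

### The arm

A 7-joint arm with a two-finger parallel gripper is mounted at the origin on the work surface. World frame = base frame: x ahead of the robot, y to its left, z up, the work surface at z = 0. Lengths are in m, angles in rad, forces in N, time in s.
With the tool pointing down it reaches from about 0.425 to 0.875 m from the base axis. Payload 4.7 kg.
Tool frame: the origin (TCP) lies between the finger pads; the fingertips stand 14 mm ahead of it and the grasp point (between the pads) lies 5 mm behind it; z points along the fingers, y is the line along which they close (so a half turn about z gives the same grasp; the last joint's range is limited). The gripper opens to 87 mm and grips with 3 to 60 N. Pads are 19 mm wide; open, the fingers measure 117 mm over their backs; the gripper's body (75 mm by 190 mm) begins 51 mm behind the grasp point.
Start: joints at [-1.193, 0.321, -0.07, 1.45, 0.023, 1.371, -0.057], TCP at [0.231, 0.607, 0.237] pointing down, gripper open.
Joint ranges: [-2.86, 2.86], [-0.3, 2.09], [-1.38, 1.24], [0.06, 2.45], [-1.56, 4.7], [0.09, 2.05], [-2.69, 2.69]. Speed limits (rad/s): [2.57, 2.57, 3.14, 3.14, 3.14, 3.14, 3.14].

### API

Orientations are given as a rotation vector (axis times angle).
In Python, from bench import ctrl gives the robot as it stands.
- The arm moves only by the shell command python3 -m inch 'ROWS' [OPENING] [FORCE]. ROWS is JSON, a list of rows, each a list of 6 numbers: the shift along the world's x, y, z in mm, then the turn, a rotation vector about the world's x, y, z in degrees. In form: [[tx, ty, tz, rx, ry, rz], ...]. A call has 1 to 20 rows; each row is the pose to reach, as a shift and turn from the pose commanded when the call began; what a row does not reach only later rows make up. A row lasts 1/8 s, in which the tool goes at most 62.5 mm and 10.7 degrees, less where a joint would pass 70% of its speed; a pose out of reach is approached as far as the arm can. A call with a gripper value outside its range is refused whole. OPENING is the finger opening in mm, from 0 to 87, set as the call begins (- or left out, the last holds). The fingers move at their own pace and stop on an object; FORCE is the grip in N (left out, the last holds). Time passes only in rows, so rows that repeat a pose let the fingers close. It gives the time, the measured TCP pose, the force, the opening and the grip force at its end, in the units of the state.
- ctrl.get_state(): the state, without advancing time (a new reading comes with each control period).
- ctrl.get_image(name): name is "scene" or "top" or "wrist"; returns (picture, depth): 420x560x3 uint8, red, green, blue; 420x560 float32, m along the optical axis (not along the pixel's ray), 0 where there is no reading.
- ctrl.camera_params(name): a dict with "mtx" (3x3 intrinsics, pixels), "T" (4x4, takes a point from camera to world coordinates). Camera axes: x right, y down, z forward; pixel columns grow to the right and rows downward; lengths in m; the calibration is good to about 2 mm. The wrist camera is an equidistant fisheye: a pixel r from the principal point sees the ray r / f radians off the axis. A picture is of the moment at which its call begins: read the wrist's pose just before it. camera_params takes no time and is no camera call; for the wrist camera it gives the pose at the moment of the call.
- ctrl.close_job(): hands the job in; it is judged then, once.
The state is a dict: "time": time; "joint_positions": joint angles; "qd": joint speeds; "joint_torque": joint torques, N m; "position": TCP position; "tool_rot": TCP orientation; "ft_force": force on the tool from outside, world axes, zero at the start; "torque": the same for the moment, N m; "grip_width": opening from 0.0 (shut) to 1.0 (fully open); "grip_force": force on a finger pad.
Only numpy, scipy, OpenCV 4.12 (cv2) and the standard library are available. Lean on these libraries where they do the work, as an engineer would, in place of code of your own. Each camera call takes 0.05 s, during which the arm holds its last target. There are 200 camera calls.

### The job

Take the small black cover out of its steel rest and lay it on the metal tube block of the dry bath, edges flush with the block all round and the cover's notched corner at the block corner with the probe port, so that the port stays open. The rest and the dry bath leave room for fingers on different pairs of the cover's sides, so on the way set the cover down flat on the bench, let go, and take it again the other way. Set it down gently each time, do not drop it, and leave the bottle, tube rack and tub where they are.

Things in the scene. Friction and masses are not known exactly. Their poses are not given: they have to be found in the camera images.
- cover: Loose black plastic cover, a flat plate 60 (its x) x 50 (its y) x 16 mm high, about 0.1 kg, with a square notch 13 x 13 mm cut through the full height out of its +x +y corner. Origin: centre of the underside of the full 60 x 50 rectangle; z up. It starts lying in the cover rest.
- cover_notch (a point): Middle of the cover's notch, at the level of its underside: (23.5, 18.5, 0) mm in the cover's frame.
- cover_rest: Fixed steel rest, foot 96 (x) x 76 (y) x 4 mm. The cover lies on its floor, 30 mm above the bench, 38 mm wide along y; axes as the cover's. Two walls, 44 mm wide, at x = +-34 to +-38 mm rise to 68 mm above the bench, 22 mm over the cover's top: only the cover's y sides (50 mm apart) are free for fingers. Origin: centre of its underside.
- dry_bath: Fixed white dry bath, housing 190 (x) x 150 (y) mm, deck 55 mm above the bench, display on its -x face, bare metal tube block in the middle. Two upright guards, 130 mm long along x, inner faces at y = +-34 mm, 8 mm thick, rise to 118 mm above the bench: a cover on the block can be held only by its x sides (60 mm apart). Origin: centre of its underside.
- block_top (a point): Centre of the tube block's flat top, 80 mm above the bench, 25 mm above the deck; the top is 60 (x) x 50 (y) mm, axes those of the dry bath. The cover's underside belongs here, cover x along block x.
- probe_port (a point): Small round brass-rimmed probe port, flush in the block's top near its +x +y corner: (23.5, 18.5, 0) mm from block_top. The cover's notch belongs over it.
- bottle: Bystander: white bottle 52 mm across, 120 mm high. Origin: centre of its underside.
- tube_rack: Bystander: blue tube rack 60 x 120 mm with white-capped tubes, 57 mm high. Origin: centre of its underside.
- tub: Bystander: open yellow tub 110 mm across, 110 mm high. Origin: centre of its underside.
Things that resemble listed ones, but are neither listed nor needed, are in the scene too. Of the things shaped like the cover, the black one is meant.

How it is judged:
By the outcome, as a careful person would: the job done as asked, in the order asked, and still so for the second after the job is handed in, with the robot touching nothing.
It also fails if it takes over 59 s, if anything falls off the work surface, if the arm or the gripper's body presses on something with over 40 N, if the wrist force passes 120 N, or if a joint passes its speed limit or range.

## Working session

There is one attempt and no reset: what is moved stays moved. The work goes in short steps, Python scripts to look and compute and a shell command to move; the robot and the scene stay as the last step left them, time stands still between calls to the robot, and variables do not carry over. Pictures are saved under pics/ and viewed, at most 10 in all, crops included, and the job is handed in when it is done.

```bash
ls; mkdir -p pics; cat > h.py <<'E'
from bench import ctrl
import numpy as np, cv2
def shot(name,save=None):
    im,d=ctrl.get_image(name)
    if save: cv2.imwrite('pics/'+save,cv2.cvtColor(im,cv2.COLOR_RGB2BGR))
    return im,d
E
python3 - <<'E'
from h import *
s=ctrl.get_state(); print(s['time'],s['position'],s['tool_rot'],s['grip_width'])
for n in ('top','scene'):
    im,d=shot(n,n+'0.png'); np.savez(n+'0.npz',im=im,d=d)
    p=ctrl.camera_params(n); print(n,p['mtx'],p['T'])
E
```

```text
pics
0.0 [0.23115404 0.60696668 0.23547517] [-5.68272733e-01 -3.08952041e+00  2.86307714e-03] 1.0003260256527609
top [[400.91147386   0.         283.0328261 ]
 [  0.         400.91147386 212.35475299]
 [  0.           0.           1.        ]] [[ 0.00868623 -0.99166144  0.12857734  0.4648488 ]
 [-0.99991649 -0.00984412 -0.00837265  0.00499472]
 [ 0.00956856 -0.12849387 -0.99166414  1.28942723]
 [ 0.          0.          0.          1.        ]]
scene [[444.09464194   0.         274.42459272]
 [  0.         444.09464194 211.87685682]
 [  0.           0.           1.        ]] [[ 0.12511307  0.77338293 -0.62147048  1.30172312]
 [ 0.99198194 -0.08624247  0.09238002 -0.08622477]
 [ 0.01784798 -0.62804544 -0.77797196  0.94106327]
 [ 0.          0.          0.          1.        ]]
```

View pics/top0.png

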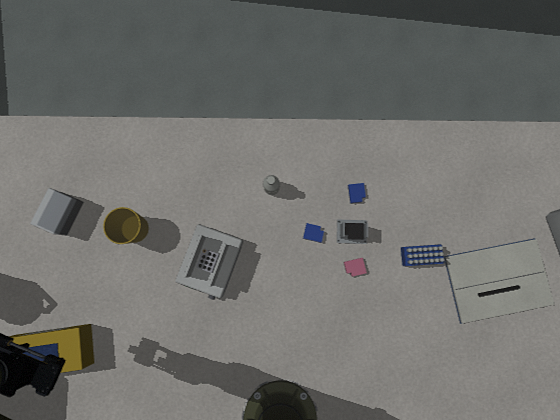

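View pics/scene0.png

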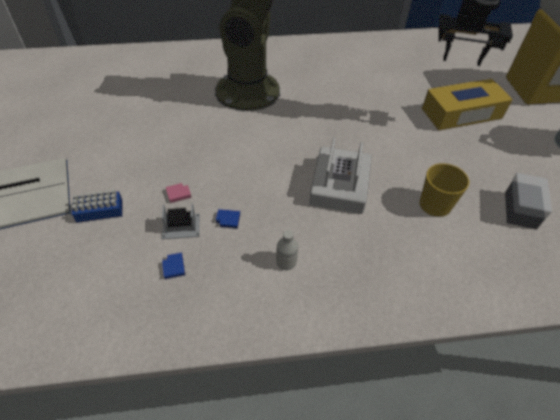

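The top view shows the black cover in its rest at about (354,231), with blue and pink lookalikes around it. The dry bath is at (210,262), the bottle at (271,185), the rack at (424,256) and the tub at (123,226). Next I'll zoom in on the rest and the bath.

```bash
cat >> h.py <<'E'
def pix2plane(name,uv,z):
    p=ctrl.camera_params(name); K,T=p['mtx'],p['T']
    uv=np.atleast_2d(np.array(uv,float)); r=np.c_[(uv-K[[0,1],[2,2]])/K[0,0],np.ones(len(uv))]@T[:3,:3].T
    return T[:3,3]+r*((z-T[2,3])/r[:,2])[:,None]
def wrist_plane(p,uv,z):
    K,T=p['mtx'],p['T']; uv=np.atleast_2d(np.array(uv,float)); q=uv-K[[0,1],[2,2]]; r=np.linalg.norm(q,axis=1)+1e-9; th=r/K[0,0]
    v=np.c_[q/r[:,None]*np.sin(th)[:,None],np.cos(th)]@T[:3,:3].T
    return T[:3,3]+v*((z-T[2,3])/v[:,2])[:,None]
E
python3 - <<'E'
from h import *
a=np.load('top0.npz'); im=a['im']
A=cv2.resize(im[215:250,325:385],(480,280),interpolation=cv2.INTER_CUBIC)
B=cv2.resize(im[220:302,172:247],(384,420),interpolation=cv2.INTER_CUBIC)
c=np.zeros((420,870,3),np.uint8);c[:280,:480]=A;c[:,484:868]=B
c=cv2.resize(c,(800,386));cv2.imwrite('pics/crop.png',c[...,::-1])
print(pix2plane('top',[(354,231)],.046),pix2plane('top',[(210,262)],.08))
roi=np.zeros(im.shape[:2],np.uint8);roi[218:245,335:372]=1
m=((im.max(2)<45)*roi).astype(np.uint8)
n,l,st,ce=cv2.connectedComponentsWithStats(m)
for i in range(1,n):
    if st[i,4]>20:
        c=cv2.findContours((l==i).astype(np.uint8),0,1)[0][0]; print(st[i],ce[i],cv2.minAreaRect(c),pix2plane('top',ce[i],.046))
E
```

```text
[[ 0.5697163  -0.22701219  0.046     ]] [[0.46987744 0.21176674 0.08      ]]
[345 223  19  16 284] [354.08450704 230.26408451] ((354.0, 230.5), (15.0, 18.0), 90.0) [[ 0.57201681 -0.22730826  0.046     ]]
```

View pics/crop.png

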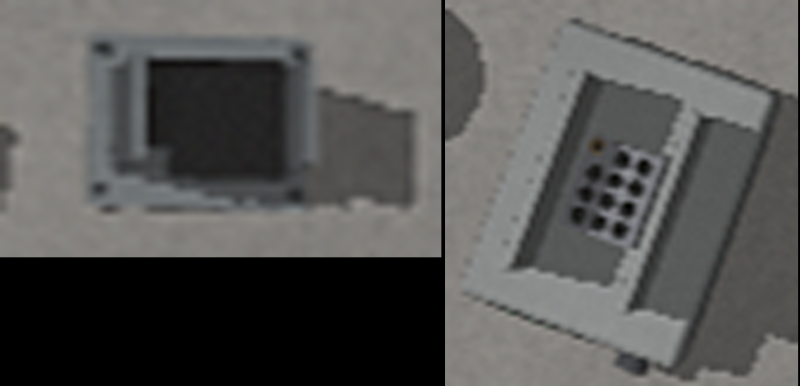

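The notch is towards world -x,+y, so the cover's yaw is about 90°. The port is up-left of the block centre, so the bath's yaw is about -21°. On the way to the rest I'll stop over the bath for a wrist view.

```bash
python3 -m inch '[[50,-60,10,0,0,-10],[90,-120,20,0,0,-20],[120,-175,30,0,0,-30],[150,-230,30,0,0,-40],[180,-285,30,0,0,-50],[210,-340,30,0,0,-60],[235,-385,30,0,0,-70],[239,-395,30,0,0,-80],[239,-395,30,0,0,-90],[239,-395,30,0,0,-90],[239,-395,30,0,0,-90],[239,-395,30,0,0,-90]]'
python3 - <<'E'
from h import *
import pickle
s=ctrl.get_state();p=ctrl.camera_params('wrist');im,d=shot('wrist','w_bath.png');pickle.dump((s,p,im,d),open('w_bath.pkl','wb'))
print(s['position'],s['joint_positions'],p)
E
```

```text
time: 1.6
position: [0.47, 0.2129, 0.2664]
tool_rot: [2.584, 1.786, -0.0]
ft_force: [-0.3, 0.6, 0.1]
grip_width: 0.999
grip_force: 0.0
[0.47004794 0.21293716 0.26644144] [-0.79822918  0.01480303  0.32630935  1.7453167  -0.00462059  1.38251625
 -0.832181  ] {'mtx': array([[325.1922621 ,   0.        , 279.55670016],
       [  0.        , 325.1922621 , 205.2790737 ],
       [  0.        ,   0.        ,   1.        ]]), 'T': array([[ 9.35598328e-01, -3.39774461e-01, -9.59639799e-02,
         4.97359328e-01],
       [-3.53066240e-01, -9.00376021e-01, -2.54297563e-01,
         2.83042939e-01],
       [ 1.50769078e-07,  2.71802016e-01, -9.62353191e-01,
         4.14089034e-01],
       [ 0.00000000e+00,  0.00000000e+00,  0.00000000e+00,
         1.00000000e+00]])}
```

View pics/w_bath.png

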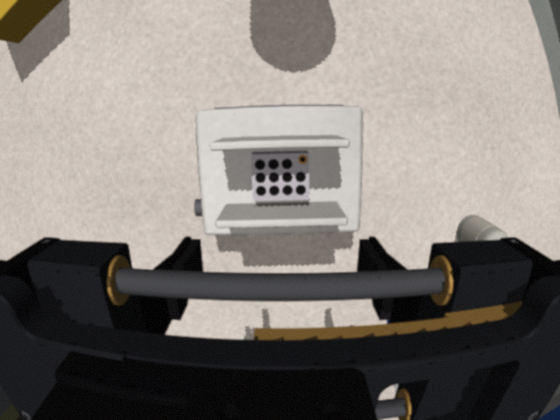

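The wrist view shows the block at (280,178), the port at (303,158) and its four corners at about (252..309, 152..204). I'll measure them on the z=80 mm plane.

```bash
cat >> h.py <<'E'
def wrist_points(p,d):
    K,T=p['mtx'],p['T']; h,w=d.shape; u,v=np.meshgrid(np.arange(w),np.arange(h))
    q=np.stack([u-K[0,2],v-K[1,2]],-1).astype(float); r=np.linalg.norm(q,axis=2)+1e-9; th=r/K[0,0]
    c=np.concatenate([q/r[...,None]*np.tan(th)[...,None],np.ones((h,w,1))],2)*d[...,None]
    return c@T[:3,:3].T+T[:3,3]
E
python3 - <<'E'
from h import *
import pickle
s,p,im,d=pickle.load(open('w_bath.pkl','rb'))
P=wrist_points(p,d); m=np.zeros(d.shape,np.uint8); roi=(slice(146,212),slice(240,322))
print('deck z',np.median(P[158:195,232:246,2]),'block z',np.percentile(P[158:200,258:304,2],[5,50,95]))
m[roi]=(abs(P[roi][...,2]-.08)<.009)
n,l,st,ce=cv2.connectedComponentsWithStats(m); i=1+st[1:,4].argmax(); print(st[i],ce[i])
c=max(cv2.findContours((l==i).astype(np.uint8),0,1)[0],key=cv2.contourArea)[:,0]
W=wrist_plane(p,c,.08)[:,:2]*1000; R=cv2.minAreaRect(W.astype(np.float32)); print('block',R)
hsv=cv2.cvtColor(im,cv2.COLOR_RGB2HSV); o=np.zeros(d.shape,bool); o[roi]=((hsv[roi][...,1]>110)&(hsv[roi][...,2]>60))
ys,xs=np.nonzero(o); print('port',len(xs),xs.mean(),ys.mean(),wrist_plane(p,(xs.mean(),ys.mean()),.08))
g=np.zeros(d.shape,np.uint8); g[150:206,250:311]=(im[150:206,250:311].max(2)<60)
n,l,st,ce=cv2.connectedComponentsWithStats(g); H=[ce[i] for i in range(1,n) if 25<st[i,4]<200]
print(np.round(np.c_[H,wrist_plane(p,H,.08)[:,:2]*1000],1))
E
```

```text
deck z 0.05447370346046454 block z [0.07840496 0.07965442 0.08089453]
[ 251  152   58   49 2747] [279.89443029 175.85984711]
block ((475.1845397949219, 224.07252502441406), (51.29562759399414, 59.49280548095703), 70.39337158203125)
port 35 302.37142857142857 158.77142857142857 [[0.50377877 0.23320393 0.08      ]]
[[273.  163.7 473.5 239. ]
 [286.5 163.5 486.7 234.3]
 [259.6 164.1 460.3 243.6]
 [260.2 176.8 456.  230.9]
 [273.5 176.6 469.1 226.2]
 [286.6 176.3 482.  221.6]
 [300.2 176.1 495.5 216.8]
 [260.5 190.4 451.  217.1]
 [273.7 190.1 464.1 212.5]
 [287.1 189.7 477.5 207.9]
 [300.4 189.5 490.8 203.2]]
```

```bash
python3 -m inch '[[15,-60,0,0,0,10],[30,-120,0,0,0,20],[45,-180,0,0,0,21],[60,-240,0,0,0,21],[75,-300,0,0,0,21],[85,-355,0,0,0,21],[90,-380,0,0,0,21],[90,-380,-20,0,0,21],[90,-380,-20,0,0,21],[90,-380,-20,0,0,21]]'
python3 - <<'E'
from h import *
import pickle
s=ctrl.get_state();p=ctrl.camera_params('wrist');im,d=shot('wrist','w_rest.png');pickle.dump((s,p,im,d),open('w_rest.pkl','wb'))
print(s['position'],s['joint_positions'])
E
```

```text
time: 2.9
position: [0.5606, -0.1668, 0.247]
tool_rot: [2.216, 2.226, 0.001]
ft_force: [0.4, -1.0, 0.1]
grip_width: 1.001
grip_force: 0.0
[ 0.56064912 -0.16676807  0.24701504] [-0.35940409  0.20314645  0.69814769  1.62689335 -0.13324954  1.35967409
  0.36105376]
```

View pics/w_rest.png

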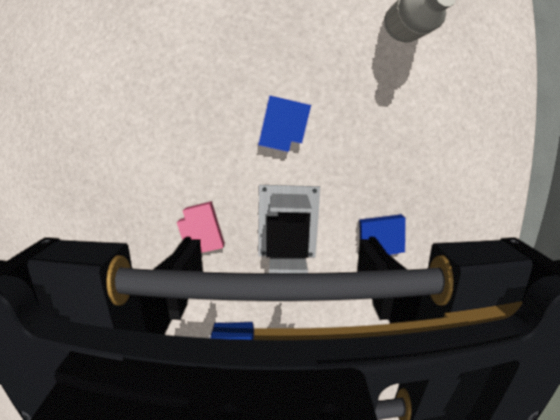

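The wrist view shows the black cover at about (266–311, 209–258), with its notch at the upper left, and the rest's foot at (258–319, 185–268). The block is at (475.5, 224.0) mm with yaw -19.6°. Now I'll measure the cover and the rest's foot.

```bash
python3 - <<'E'
from h import *
import pickle
s,p,im,d=pickle.load(open('w_rest.pkl','rb'))
P=wrist_points(p,d); m=np.zeros(d.shape,np.uint8); roi=(slice(195,266),slice(255,322))
m[roi]=(im[roi].max(2)<40)&(abs(P[roi][...,2]-.046)<.008)
print('z',np.median(P[225:250,275:305,2]))
n,l,st,ce=cv2.connectedComponentsWithStats(m); i=1+st[1:,4].argmax(); print(st[i])
c=max(cv2.findContours((l==i).astype(np.uint8),0,1)[0],key=cv2.contourArea)[:,0]
W=wrist_plane(p,c,.046)[:,:2]*1000; print('cover',cv2.minAreaRect(W.astype(np.float32)),W.min(0),W.max(0))
for r in range(205,262,4):
    x=np.nonzero(m[r])[0]
    if len(x): print(r,np.round(wrist_plane(p,[(x[0]-.5,r),(x[-1]+.5,r)],.046)[:,:2]*1000,1).tolist())
# walls (top z=68)
w=np.zeros(d.shape,np.uint8); w[roi]=(P[roi][...,2]>.060)
ys,xs=np.nonzero(w); Q=P[ys,xs,:2]*1000
for side in (Q[Q[:,1]>-227],Q[Q[:,1]<-227]):
    if len(side)>5: print('wall',len(side),side.mean(0),side.min(0),side.max(0))
f=np.zeros(d.shape,np.uint8); q=(slice(178,275),slice(250,326)); f[q]=(P[q][...,2]>.002)&(P[q][...,2]<.075)&(np.ptp(im[q].astype(int),axis=2)<60)&(im[q][...,2]>=im[q][...,0])
c=max(cv2.findContours(f,0,1)[0],key=cv2.contourArea)[:,0]; print('foot',cv2.minAreaRect((wrist_plane(p,c,.004)[:,:2]*1000).astype(np.float32)))
E
```

```text
z 0.04544423129947073
[ 266  213   43   45 1778]
cover ((570.54296875, -226.423583984375), (54.461769104003906, 48.20756530761719), 89.75442504882812) [ 546.34428437 -253.60123833] [ 594.67109359 -199.24944071]
213 [[560.8, -199.3], [584.4, -199.2]]
217 [[559.7, -204.1], [594.7, -203.9]]
221 [[547.3, -208.9], [594.9, -208.7]]
225 [[547.2, -213.7], [595.0, -213.5]]
229 [[547.2, -218.5], [595.2, -218.4]]
233 [[547.2, -223.4], [594.2, -223.2]]
237 [[547.1, -228.3], [594.3, -228.2]]
241 [[547.1, -233.3], [594.5, -233.2]]
245 [[547.0, -238.3], [594.7, -238.2]]
249 [[547.0, -243.4], [593.7, -243.3]]
253 [[545.8, -248.5], [595.0, -248.4]]
257 [[557.5, -253.6], [591.7, -253.6]]
wall 250 [ 572.71582075 -184.63807013] [ 551.79511823 -191.89831573] [595.54748379 -91.96446303]
foot ((572.63623046875, -236.68028259277344), (118.37151336669922, 73.60272216796875), 89.11582946777344)
```

```bash
python3 -m inch '[[10,-58,0,0,0,0],[10,-58,-50,0,0,0],[10,-58,-100,0,0,0],[10,-58,-140,0,0,0],[10,-58,-170,0,0,0],[10,-58,-185,0,0,0],[10,-58,-195,0,0,0],[10,-58,-200,0,0,0],[10,-58,-200,0,0,0],[10,-58,-200,0,0,0]]' 87 && python3 -m inch '[[0,0,0,0,0,0],[0,0,0,0,0,0],[0,0,0,0,0,0],[0,0,0,0,0,0],[0,0,0,0,0,0],[0,0,0,0,0,0],[0,0,0,0,0,0],[0,0,0,0,0,0]]' 0 20
```

```text
time: 4.2
position: [0.5709, -0.2258, 0.0474]
tool_rot: [2.217, 2.224, 0.001]
ft_force: [0.3, 0.1, -0.3]
grip_width: 0.999
grip_force: 0.0
time: 5.2
position: [0.5703, -0.2255, 0.0466]
tool_rot: [2.218, 2.224, -0.0]
ft_force: [0.0, -0.3, 0.0]
grip_width: 0.57
grip_force: 19.9
```

```bash
python3 -m inch '[[0,0,10,0,0,0],[0,0,35,0,0,0],[0,0,65,0,0,0],[0,0,80,0,0,0],[-15,35,80,0,0,-8],[-30,80,80,0,0,-18],[-50,125,80,0,0,-28],[-70,170,80,0,0,-38],[-90,210,80,0,0,-48],[-90,226,80,0,0,-58],[-90,226,60,0,0,-68],[-90,226,30,0,0,-70],[-90,226,0,0,0,-70],[-90,226,-15,0,0,-70],[-90,226,-22,0,0,-70],[-90,226,-26,0,0,-70],[-90,226,-26,0,0,-70]]' && python3 -m inch '[[0,0,-1,0,0,0],[0,0,-2,0,0,0],[0,0,-3,0,0,0],[0,0,-3.5,0,0,0],[0,0,-3.5,0,0,0]]'
```

```text
time: 7.32
position: [0.4808, 0.0005, 0.021]
tool_rot: [-3.093, -0.55, -0.001]
ft_force: [0.2, 0.5, -0.9]
grip_width: 0.571
grip_force: 19.9
time: 7.95
position: [0.4803, 0.0005, 0.017]
tool_rot: [3.093, 0.55, -0.0]
ft_force: [-0.1, 0.3, -1.3]
grip_width: 0.571
grip_force: 19.9
```

```bash
python3 -m inch '[[0,0,-0.4,0,0,0],[0,0,-0.7,0,0,0],[0,0,-0.7,0,0,0]]'
```

```text
time: 8.32
position: [0.4803, 0.0005, 0.0165]
tool_rot: [3.093, 0.55, -0.0]
ft_force: [-0.6, -0.7, 0.8]
grip_width: 0.571
grip_force: 19.9
```

```bash
python3 -m inch '[[0,0,-0.2,0,0,0],[0,0,-0.2,0,0,0]]' && python3 -m inch '[[0,0,0,0,0,0],[0,0,0,0,0,0],[0,0,0,0,0,0],[0,0,0,0,0,0]]' 70 && python3 -m inch '[[0,0,20,0,0,0],[0,0,70,0,0,0],[0,0,130,0,0,10],[0,-30,180,0,0,20],[0,-60,210,0,0,30],[0,-60,210,0,0,40],[0,-60,210,0,0,50],[0,-60,210,0,0,60],[0,-60,210,0,0,70],[0,-60,210,0,0,80],[0,-60,210,0,0,90],[0,-60,210,0,0,90],[0,-60,210,0,0,90]]' 87
python3 - <<'E'
from h import *
import pickle
s=ctrl.get_state();p=ctrl.camera_params('wrist');im,d=shot('wrist','w_bench.png');pickle.dump((s,p,im,d),open('w_bench.pkl','wb'))
print(s['position'],s['joint_positions'])
m=(im.max(2)<40).astype(np.uint8); m[232:]=0
P=wrist_points(p,d)
n,l,st,ce=cv2.connectedComponentsWithStats(m)
for i in range(1,n):
    if st[i,4]>300:
        c=max(cv2.findContours((l==i).astype(np.uint8),0,1)[0],key=cv2.contourArea)[:,0]
        print(st[i],np.median(P[l==i][:,2]),cv2.minAreaRect((wrist_plane(p,c,.016)[:,:2]*1000).astype(np.float32)))
E
```

```text
time: 8.57
position: [0.4804, 0.0005, 0.0165]
tool_rot: [-3.093, -0.55, 0.0]
ft_force: [-1.6, 0.0, 5.5]
grip_width: 0.571
grip_force: 19.9
time: 9.07
position: [0.4803, 0.0005, 0.0161]
tool_rot: [3.093, 0.55, -0.0]
ft_force: [0.5, -0.3, 0.8]
grip_width: 0.799
grip_force: 0.0
time: 10.7
position: [0.4803, -0.0595, 0.2261]
tool_rot: [1.802, 2.573, 0.0]
ft_force: [0.2, -0.3, -0.5]
grip_width: 0.999
grip_force: 0.0
[ 0.48027893 -0.05952904  0.2261404 ] [-0.82294419 -0.08151319  0.86177707  1.88920559  0.06399152  1.30597155
  0.36930727]
[  0  34  17  41 427] 0.03388833357803467 ((51.293861389160156, -4.731014251708984), (37.43465042114258, 66.88671875), 24.163616180419922)
[ 273  111   52   44 2055] 0.015529151604191715 ((481.7847900390625, 0.9432373046875), (56.6136474609375, 46.725643157958984), 19.070667266845703)
```

View pics/w_bench.png

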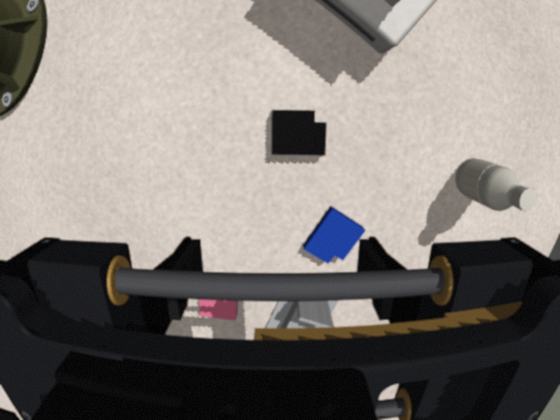

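The cover lies flat on the bench at (299,132) with its notch at the upper right. That puts its centre at about (481.5, 1) mm, yaw about 20°. I'll regrasp it by its x sides.

```bash
python3 -m inch '[[1,30,-20,0,0,0],[1,60,-50,0,0,0],[1,60,-100,0,0,0],[1,60,-145,0,0,0],[1,60,-180,0,0,0],[1,60,-198,0,0,0],[1,60,-206,0,0,0],[1,60,-209,0,0,0],[1,60,-209,0,0,0],[1,60,-209,0,0,0]]' 87 && python3 -m inch '[[0,0,0,0,0,0],[0,0,0,0,0,0],[0,0,0,0,0,0],[0,0,0,0,0,0],[0,0,0,0,0,0],[0,0,0,0,0,0],[0,0,0,0,0,0],[0,0,0,0,0,0]]' 0 20 && python3 -m inch '[[0,0,10,0,0,0],[0,0,50,0,0,0],[0,0,100,0,0,0],[0,0,150,0,0,0],[0,0,180,0,0,-10],[0,0,180,0,0,-20],[0,0,180,0,0,-30],[0,0,180,0,0,-39.6],[0,0,180,0,0,-39.6],[0,0,180,0,0,-39.6],[0,0,180,0,0,-39.6]]'
python3 - <<'E'
from h import *
import pickle
s=ctrl.get_state();p=ctrl.camera_params('wrist');im,d=shot('wrist','w_held.png');pickle.dump((s,p,im,d),open('w_held.pkl','wb'))
print(s['position'],s['tool_rot'])
E
```

```text
time: 12.0
position: [0.482, 0.0006, 0.018]
tool_rot: [1.798, 2.575, 0.002]
ft_force: [-0.6, 0.1, -0.7]
grip_width: 0.998
grip_force: 0.0
time: 13.0
position: [0.4813, 0.0005, 0.0172]
tool_rot: [-1.798, -2.576, 0.0]
ft_force: [-0.8, -0.1, 2.1]
grip_width: 0.684
grip_force: 20.0
time: 14.38
position: [0.4813, 0.0004, 0.1972]
tool_rot: [2.563, 1.816, 0.0]
ft_force: [0.7, 0.7, -1.5]
grip_width: 0.688
grip_force: 20.0
[4.81283891e-01 4.05365860e-04 1.97220499e-01] [2.56327991e+00 1.81619182e+00 4.94338445e-05]
```

View pics/w_held.png

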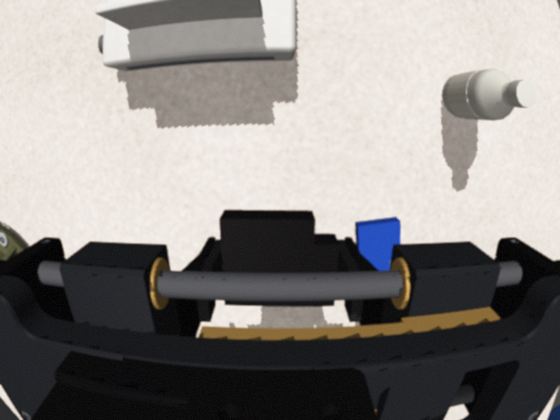

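The held cover shows its +y edge at row 211 (columns 222–314), with the notch to the right. I'll check the edge offset from the TCP along the cover's y.

```bash
python3 - <<'E'
from h import *
import pickle
s,p,im,d=pickle.load(open('w_held.pkl','rb'))
g=im.max(2).astype(float); t=s['position']; a=np.radians(-19.4); ex=np.array([np.cos(a),np.sin(a)]); ey=np.array([-np.sin(a),np.cos(a)])
print(np.round(g[200:232,240:300].mean(1),0))
cols=np.arange(235,305,8); uv=[]
for c in cols:
    col=g[195:225,c]; r=195+np.argmax(col<90); f=(g[r-1,c]-90)/(g[r-1,c]-g[r,c]); uv.append((c,r-1+f))
W=wrist_plane(p,uv,t[2]-.017)[:,:2]-t[:2]
print(np.round(np.c_[uv,W@ex*1000,W@ey*1000],1))
P=wrist_points(p,d); print(np.round((P[208:230:2,268]-t)*1000,1))
E
```

```text
[238. 238. 238. 238. 239. 239. 239. 239. 237. 212. 132.  47.  17.  15.
  16.  16.  16.  16.  19.  22.  26.  27.  28.  27.  27.  27.  27.  27.
  28.  27.  28.  27.]
[[235.  210.1 -22.9  26. ]
 [243.  210.3 -18.6  25.9]
 [251.  210.4 -14.3  25.9]
 [259.  210.4 -10.1  25.9]
 [267.  210.5  -5.8  25.8]
 [275.  210.5  -1.6  25.8]
 [283.  210.5   2.6  25.8]
 [291.  210.7   6.9  25.7]
 [299.  210.7  11.1  25.7]]
[[ -19.6  -19.9 -197.2]
 [   3.7   26.4  -16.9]
 [   3.8   26.2  -13.7]
 [   3.9   26.4   -9.7]
 [   4.1   26.5   -5.8]
 [   4.    25.9   -4.3]
 [   4.1   25.9   -1.1]
 [   3.6   24.6   -2.2]
 [   3.5   24.1   -0.7]
 [   3.    22.9   -1.6]
 [   2.5   21.7   -2.2]]
```

```bash
python3 -m inch '[[-1,35,0,0,0,-0.2],[-2,90,0,0,0,-0.2],[-4,145,0,0,0,-0.2],[-5,195,0,0,0,-0.2],[-6,217,0,0,0,-0.2],[-6,223,0,0,0,-0.2],[-6,223,-10,0,0,-0.2],[-6,223,-40,0,0,-0.2],[-6,223,-65,0,0,-0.2],[-6,223,-80,0,0,-0.2],[-6,223,-90,0,0,-0.2],[-6,223,-95,0,0,-0.2],[-6,223,-95,0,0,-0.2],[-6,223,-95,0,0,-0.2]]'
python3 - <<'E'
from h import *
import pickle
s=ctrl.get_state();p=ctrl.camera_params('wrist');im,d=shot('wrist');pickle.dump((s,p,im,d),open('w_hov.pkl','wb'))
cv2.imwrite('pics/w_hov.png',cv2.resize(im[150:280,200:360],(800,650)[:1]+(600,),interpolation=cv2.INTER_CUBIC)[...,::-1])
print(s['position'],s['tool_rot'])
E
```

```text
time: 16.18
position: [0.4758, 0.2237, 0.1028]
tool_rot: [2.568, 1.81, 0.002]
ft_force: [-0.5, -0.4, -0.5]
grip_width: 0.69
grip_force: 20.0
[0.47578761 0.22373987 0.10282915] [2.56769650e+00 1.81003059e+00 1.93810764e-03]
```

View pics/w_hov.png

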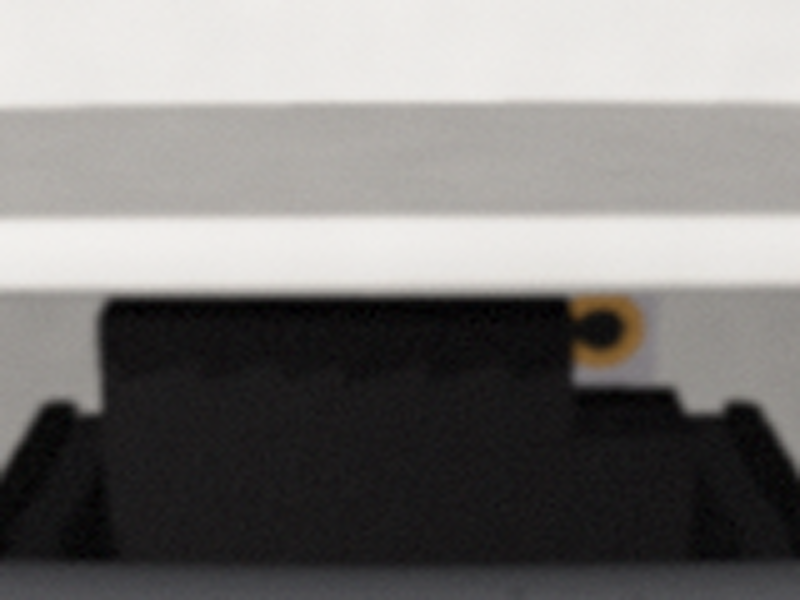

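The port shows inside the notch, at crop (600,327). I'll compare it and the block's +x edge (crop column 657) with the cover's edges.

```bash
python3 - <<'E'
from h import *
import pickle
s,p,im,d=pickle.load(open('w_hov.pkl','rb'));t=s['position']; a=np.radians(-19.6); ex=np.array([np.cos(a),np.sin(a)]); ey=np.array([-np.sin(a),np.cos(a)])
def f(cx,cy,z): 
    W=wrist_plane(p,[(200+cx/5-.4,150+cy*130/600-.4)],z)[0,:2]-t[:2]; return np.round([W@ex*1000,W@ey*1000],1)
u=t[2]-.017
print('under left',f(103,330,u),'notch x edge (17)',f(571,350,u),'+x edge lower(30)',f(680,395,u),'notch y edge (12)',f(620,388,u))
print('port',f(603,328,.08),'block +x edge',f(657,360,.08), f(657,310,.08))
E
```

```text
under left [-31.2  19.9] notch x edge (17) [19.3 17.4] +x edge lower(30) [31.5 11.7] notch y edge (12) [24.8 12.6]
port [23.5 18.2] block +x edge [29.7 14. ] [29.4 20.4]
```

```bash
python3 -m inch '[[-0.6,-0.7,0,0,0,0],[-0.6,-0.7,-2,0,0,0],[-0.6,-0.7,-3.5,0,0,0],[-0.6,-0.7,-4.5,0,0,0],[-0.6,-0.7,-4.5,0,0,0],[-0.6,-0.7,-4.5,0,0,0]]' && python3 -m inch '[[0,0,-0.3,0,0,0],[0,0,-0.5,0,0,0],[0,0,-0.5,0,0,0]]'
```

```text
time: 16.98
position: [0.4747, 0.2228, 0.0977]
tool_rot: [2.568, 1.81, 0.0]
ft_force: [1.4, 0.3, -1.2]
grip_width: 0.686
grip_force: 20.0
time: 17.35
position: [0.4747, 0.2228, 0.0972]
tool_rot: [2.568, 1.81, -0.0]
ft_force: [0.2, 0.0, 0.3]
grip_width: 0.684
grip_force: 20.0
```

```bash
python3 -m inch '[[0.2,0.1,0.6,0,0,0],[0.4,0.2,0.6,0,0,0],[0.4,0.2,0.3,0,0,0],[0.4,0.2,0,0,0,0],[0.4,0.2,-0.2,0,0,0],[0.4,0.2,-0.2,0,0,0],[0.4,0.2,-0.2,0,0,0]]'
```

```text
time: 18.23
position: [0.4751, 0.223, 0.0972]
tool_rot: [-2.568, -1.81, 0.0]
ft_force: [-2.2, -1.0, 2.9]
grip_width: 0.687
grip_force: 20.0
```

```bash
python3 -m inch '[[0,0,0,0,0,0],[0,0,0,0,0,0],[0,0,0,0,0,0],[0,0,0,0,0,0]]' 76 && python3 -m inch '[[0,0,15,0,0,0],[0,0,60,0,0,0],[0,0,110,0,0,0],[0,0,150,0,0,0],[0,-10,169,0,0,0],[-5,-10,169,0,0,0],[-5,-10,169,0,0,0],[-5,-10,169,0,0,0]]'
python3 - <<'E'
from h import *
import pickle
s=ctrl.get_state();p=ctrl.camera_params('wrist');im,d=shot('wrist');pickle.dump((s,p,im,d),open('w_fin.pkl','wb'))
cv2.imwrite('pics/w_fin.png',cv2.resize(im[125:235,205:355],(800,587),interpolation=cv2.INTER_CUBIC)[...,::-1])
print(s['position'],s['tool_rot'])
g=im.max(2); m=np.zeros(d.shape,np.uint8); m[135:225,235:325]=g[135:225,235:325]<45
n,l,st,ce=cv2.connectedComponentsWithStats(m); i=1+st[1:,4].argmax(); c=max(cv2.findContours((l==i).astype(np.uint8),0,1)[0],key=cv2.contourArea)[:,0]
P=wrist_points(p,d); print(st[i],np.median(P[l==i][:,2]),cv2.minAreaRect((wrist_plane(p,c,.096)[:,:2]*1000).astype(np.float32)))
E
```

```text
time: 18.73
position: [0.4751, 0.223, 0.0969]
tool_rot: [2.568, 1.81, 0.0]
ft_force: [0.7, 0.1, -0.2]
grip_width: 0.871
grip_force: 0.0
time: 19.73
position: [0.4694, 0.2131, 0.2649]
tool_rot: [2.567, 1.811, -0.003]
ft_force: [-0.1, 0.2, -0.8]
grip_width: 0.873
grip_force: 0.0
[0.46935947 0.21310443 0.26485913] [ 2.56715747  1.81072024 -0.00306089]
[ 253  153   59   51 2758] 0.09548915070268818 ((476.675537109375, 224.6507568359375), (50.70751953125, 57.7620849609375), 70.34591674804688)
```

View pics/w_fin.png

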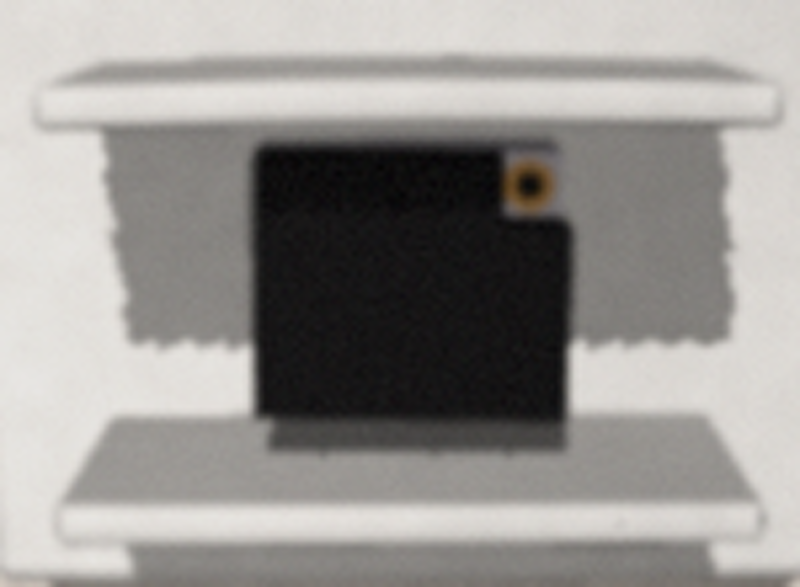

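The cover lies on the block with the port open in the notch at crop (529,185), and the yaw matches. I'll measure the leftover x/y offset at sub-pixel level.

```bash
python3 - <<'E'
from h import *
import pickle
s,p,im,d=pickle.load(open('w_fin.pkl','rb'));s0,p0,im0,d0=pickle.load(open('w_bath.pkl','rb'))
a=np.radians(-19.6); ex=np.array([np.cos(a),np.sin(a)]); ey=np.array([-np.sin(a),np.cos(a)])
o=np.array([.4755,.2240])
def f(p,uv,z): W=wrist_plane(p,uv,z)[:,:2]-o; return np.c_[W@ex,W@ey]*1000
def edge(line):  # strongest gradient, subpixel
    g=np.abs(np.gradient(line)); i=g.argmax(); w=g[i-1:i+2]; return i-1+(w*np.arange(3)).sum()/w.sum()
def rowe(I,r,c0,c1): return (c0+edge(I[r,c0:c1].mean(1) if 0 else I[r,c0:c1].astype(float).mean(1)),r)
def cole(I,c,r0,r1): return (c,r0+edge(I[r0:r1,c].astype(float).mean(1)))
R=range(175,200,3); C=range(262,305,4)
print('cover L/R z96',np.median(f(p,[rowe(im,r,246,260) for r in R],.096)[:,0]),np.median(f(p,[rowe(im,r,305,320) for r in R],.096)[:,0]))
print('cover front z96 ',np.median(f(p,[cole(im,c,195,208) for c in C],.096)[:,1]),'back z80',np.median(f(p,[cole(im,c,147,158) for c in range(262,296,4)],.08)[:,1]))
print('block now R in notch',np.median(f(p,[rowe(im,r,306,315) for r in (156,158,160,162)],.08)[:,0]))
print('bath0 block L/R',np.median(f(p0,[rowe(im0,r,245,258) for r in range(158,200,3)],.08)[:,0]),np.median(f(p0,[rowe(im0,r,304,316) for r in range(158,200,3)],.08)[:,0]))
for P_,I in((p,im),(p0,im0)):
    h=cv2.cvtColor(I,cv2.COLOR_RGB2HSV); m=np.zeros(I.shape[:2],bool); q=(slice(148,170),slice(294,312)); m[q]=(h[q][...,1]>90)&(h[q][...,2]>60)
    y,x=np.nonzero(m); print('port',f(P_,[((x.min()+x.max())/2,(y.min()+y.max())/2)],.08),len(x))
E
```

```text
cover L/R z96 -28.927458355634933 30.177325428977294
cover front z96  -24.414846881124728 back z80 26.415689222576066Traceback (most recent call last):
  File "<stdin>", line 14, in <module>
  File "<stdin>", line 9, in rowe
  File "<stdin>", line 8, in edge
ValueError: operands could not be broadcast together with shapes (0,) (3,)
```

```bash
python3 - <<'E'
from h import *
import pickle
s,p,im,d=pickle.load(open('w_fin.pkl','rb'));s0,p0,im0,d0=pickle.load(open('w_bath.pkl','rb'))
a=np.radians(-19.6); ex=np.array([np.cos(a),np.sin(a)]); ey=np.array([-np.sin(a),np.cos(a)])
o=np.array([.4755,.2240])
def f(p,uv,z): W=wrist_plane(p,uv,z)[:,:2]-o; return np.c_[W@ex,W@ey]*1000
def edge(line):
    g=np.abs(np.gradient(line))[1:-1]; g=np.r_[0,0,g,0,0]; i=g.argmax(); w=g[i-1:i+2]; return i-2+(w*np.arange(3)).sum()/w.sum()
def rowe(I,r,c0,c1): return (c0+edge(I[r,c0:c1].astype(float).mean(1)),r)
def cole(I,c,r0,r1): return (c,r0+edge(I[r0:r1,c].astype(float).mean(1)))
med=lambda P_,E,z,k: np.round(np.median(f(P_,E,z)[:,k]),2)
print('cover L/R',med(p,[rowe(im,r,244,262) for r in range(172,200,3)],.096,0),med(p,[rowe(im,r,303,322) for r in range(172,200,3)],.096,0))
print('front/back',med(p,[cole(im,c,193,210) for c in range(262,305,4)],.096,1),med(p,[cole(im,c,145,160) for c in range(262,296,4)],.08,1))
print('bath0 L/R',med(p0,[rowe(im0,r,243,258) for r in range(158,200,3)],.08,0),med(p0,[rowe(im0,r,304,318) for r in range(158,200,3)],.08,0))
for P_,I in((p,im),(p0,im0)):
    h=cv2.cvtColor(I,cv2.COLOR_RGB2HSV); m=np.zeros(I.shape[:2],bool); q=(slice(148,170),slice(294,312)); m[q]=(h[q][...,1]>90)&(h[q][...,2]>60)
    y,x=np.nonzero(m); print('port',f(P_,[((x.min()+x.max())/2,(y.min()+y.max())/2)],.08),len(x))
print(im[150:168,296:314].mean(2).astype(int))
E
```

```text
cover L/R -28.92 30.22
front/back -25.16 26.42
bath0 L/R -25.91 26.76
port [[23.21053774 17.76746696]] 53
port [[23.1657901  17.92206987]] 45
[[107 109 104 107 109 109 106 106 106 108 108 106 112 121 127 128 127 126]
 [ 83  77  80  82  84  79  84  82  87  84  86  86  96 111 120 127 128 127]
 [ 53  54  56  63  72  75  74  73  72  72  72  75  84  97 118 124 126 129]
 [ 29  27  42  60  82  89  85  88  87  87  89  89  89 100 112 124 127 127]
 [  9  14  28  60  93 101 101  96  97  99 100 102 104 110 116 124 126 127]
 [  9  11  24  56  93  99  95  90  87  91  98 103 110 112 119 123 127 126]
 [ 17  13  25  51  84  86  78  73  70  76  85  92 102 113 120 126 127 126]
 [  8  10  20  46  74  75  62  47  47  53  66  83  98 108 118 122 127 126]
 [ 11  15  20  43  68  69  42  28  23  32  51  74  93 107 118 122 124 125]
 [ 12   8  18  43  63  61  36  15  13  21  45  69  90 106 117 125 126 124]
 [  8  10  20  41  66  64  37  22  16  22  45  73  90 108 117 127 126 126]
 [ 12  14  20  48  72  73  56  37  33  42  62  80  99 110 122 126 127 126]
 [ 13   8  23  49  80  84  71  61  63  67  77  91 102 113 121 126 126 128]
 [ 14  17  28  61  90  96  91  80  80  85  91  98 106 114 118 125 127 128]
 [ 16  20  26  59  87  92  90  86  84  87  91  97  99 104 112 116 125 126]
 [ 20  21  26  41  60  67  67  61  63  64  68  67  69  74  88 105 120 127]
 [ 21  18  13  21  26  33  31  29  32  32  31  33  33  40  52  79 109 124]
 [ 21  22  18  18  15  13  14  13  20  16  10  17  14  18  27  52  93 118]]
```

```bash
python3 -c "
from bench import ctrl
print(ctrl.close_job())"
```

```text
the job is handed in; nothing more can be done
None
```

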